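# Hold a spring clamp open over the edge of a counter sign card

## Task

The printed card on the counter sign is about to be clamped to its backing plate. Squeeze the larger of the two black spring clamps open, lift it off the rim of the white parts tray, and hold it gaping astride the middle of the sign's top edge, one jaw in front and one behind, with the edge well inside the mouth and the clamp touching neither card nor stand, so that I can straighten the card before the clamp bites. Finish while holding it like that: still squeezed open in the gripper, not put down and not let go; do not bite, knock or shift the sign, and leave the tray, the small clamp and the other things on the counter where they are.

Things in the scene. Friction and masses are not known exactly. Their poses are not given: they have to be found in the camera images.
- clamp: Larger black nylon spring clamp, 110 g, works like a clothes peg. Origin on its hinge pin, mid-width. It starts upright, jaws down, biting the tray's near rim; axes then: z up, y along pin and rim, x across the rim (the way it opens). This body is the half on the -x side: squeezed evenly it leans by half the opening angle. A hub of 7 mm radius round the pin closes the mouth at the top
- clamp_grip_a (a point): middle of the larger clamp's -x handle end: a round grip bar along y, 10 mm diameter, 26 mm long, at the start 27 mm to the side of the pin and 50 mm above it. Over both bars the clamp measures 64 mm; squeezed by 28 mm to about 36 mm it gapes wide (about 0.5 rad) and the bars are about 55 mm above the pin. Handles slope in from the bars down to the pin
- clamp_grip_b (a point): middle of the grip bar that ends the larger clamp's +x handle, mirror image of the other
- clamp_lever (a joint): opening angle (rad) between the larger clamp's halves: 0 as it bites the 5 mm tray rim, -0.12 fully shut, 0.56 at its stop, with the mouth about 30 mm wide at the tips. A spring closes it: each grip bar needs about 6 N to start and about 10 N when wide open
- clamp_jaw_a (a point): lower end of the inner pad face of the larger clamp's -x jaw, 46 mm below the pin, mid-width; jaws are 22 mm wide along y, pads cover their lowest 16 mm
- clamp_jaw_b (a point): lower end of the inner pad face of the jaw on the larger clamp's +x side, 46 mm below the pin
- sign: free-standing counter sign, 1.2 kg, loose: dark steel foot 90 x 120 mm, 30 mm high with its slot bars, holding an upright white backing plate with a printed card (blue band) before it, together 6 mm thick, 148 mm wide, top edge 185 mm above the counter. Origin mid-underside; x square to the card (printed face to +x, away from the robot), y along the card, z up
- card_edge (a point): middle of the sign's top edge (centre of the 6 mm thickness), 185 mm above the counter; axes as the sign's
- tray: open white plastic parts tray with pipe fittings in it, 170 x 260 x 70 mm high (x, y, z), walls 5 mm, 1.3 kg, loose on the counter. Origin at the middle of its underside; both clamps bite its rim on the -x side (towards the robot), 110 mm apart, either one on the left
- small_clamp: a second black spring clamp of the same form, 0.62 times the size (40 mm over the handles), biting the same rim; leave it. Origin on its hinge pin
- bottle: brown closed bottle, 60 mm diameter, 135 mm high, standing; leave it. Origin at the middle of its underside
- pump: black submersible pump, about 90 x 66 x 88 mm high; leave it. Origin at the middle of its underside
- valve: white plastic ball valve with a grey T handle, 90 x 62 x 63 mm high; leave it. Origin at the middle of its underside

How it is judged:
By the outcome, as a careful person would: the job done as asked, in the order asked, and still so for the second after the job is handed in, while the arm keeps its last pose, push and grip.
It also fails if it takes over 48 s, if anything falls off the work surface, if the arm or the gripper's body presses on something with over 40 N, if the wrist force passes 120 N, or if a joint passes its speed limit or range.

## Robot

A 6-joint arm with a two-finger parallel gripper is mounted at the origin on the work surface. World frame = base frame: x ahead of the robot, y to its left, z up, the work surface at z = 0. Lengths are in mm, angles in degrees, forces in N, time in s.
With the tool pointing down it reaches from about 300 to 875 mm from the base axis. Payload 4.2 kg.
Tool frame: the origin (TCP) lies on the centre line of the jaws, within the pads' length; the fingertips stand 22 mm ahead of it and the grasp point (between the pads) lies 3 mm ahead of it; x points along the fingers, z is the direction in which the jaws open and shut, and the axes are right-handed (so a half turn about x gives the same grasp; the last joint's range is limited). The gripper opens to 85 mm and grips with 20 to 120 N. Pads are 22 mm wide; open, the fingers measure 114 mm over their backs; the gripper's body (76 mm by 85 mm) begins 54 mm behind the grasp point. The pads swing forward as they close: fully open they stand 13 mm farther back than shut.
Start: joints at [-69.041, 18.312, 89.639, -0, 72.044, -1.146], TCP at [216.376, -532.748, 253.338] pointing down, gripper open.
Joint ranges: [-177.97, 177.97], [-48.28, 115.42], [12.27, 149.76], [-77.06, 257.06], [2.81, 150.46], [-146.56, 146.56]. Speed limits (degrees/s): [147.25, 147.25, 180, 180, 180, 180].

## Interface

Orientations are given as a 3x3 rotation matrix whose columns are the frame's x, y, z axes.
In Python, from plant import bot, readout, viewer, order, spot_in, regions_of gives the robot as it stands. The module is installed in compiled form; this text tells all that it offers. Calls block until the motion is done:
- bot.reach(position, orientation): joint-space move of the TCP to a pose.
- bot.line_to(position, feed=150, rot=None, stop_force=None): straight line of the TCP; rot=None keeps the orientation; feed is the mean speed in mm/s. With stop_force (N) it stops when the force on the tool has changed by that much, and returns True; else False.
- bot.set_joints(angles): joint-space move.
- bot.set_gripper(opening, grip_force=None): finger opening in mm; grip_force is the grip in N (None keeps the last); returns when the fingers have stopped.
- bot.sleep(seconds).
- bot.ik(position, orientation): joint angles nearest the present ones, or None.
- readout.state(): the state.
- viewer.get_image(name): name is "side" or "top" or "wrist"; returns a dict with "image" (420x560x3 uint8, red, green, blue), "K" (3x3 intrinsics, pixels), "k1" (the pictures are not rectified: a ray, as slopes to the right and down, at radius r is drawn at 1 + k1 r^2 times it, then the intrinsics apply), "position" and "attitude" of the camera in the world. Camera axes: x right, y down, z forward; pixel columns grow to the right and rows downward; lengths in mm; the calibration is good to about 2 mm. A picture is of the moment at which its call begins. There is no depth.
A pose or a line that the arm cannot do raises bot.MotionError and nothing moves.
- order.finish_job(): hands the job in, once; it reports no verdict.
Trained networks look in a picture, given as the dict that the camera call returned (one of the last four; its "shot" number tells which), for a name from the list of things; names that differ only in an ending like _2 or _b are one class to them, and where a whole thing is asked for, a point or a joint stands for the part that bears it (a point fixed in the world has none). Each returns a list of dicts, best first, with "confidence" (0 to 1); they miss things now and then, are a little off and sometimes report something else, mostly with a low value. They report only what shows in the picture. A call takes as long as a camera call.
- spot_in(query, picture): "extent" ([left, top, right, bottom] in pixels, round what is visible of it).
- regions_of(query, picture): "region" (420x560 bool, what is visible of it) and "extent" ([left, top, right, bottom] in pixels, round what is visible of it).
The state is a dict: "time_s": time; "joints": joint angles; "joint_velocities": joint speeds; "effort": joint torques, N m; "ee_pos": TCP position; "tcp_rot": TCP orientation; "ft_force": force on the tool from outside, world axes, zero at the start; "moment": the same for the moment, N m; "gripper_width": finger opening in mm.
Only numpy, scipy, OpenCV 4.12 (cv2) and the standard library are available. Lean on these libraries where they do the work, as an engineer would, in place of code of your own. Each camera call takes 0.05 s, during which the arm holds its last target. There are 200 camera calls.

## Working session

There is one attempt and no reset: what is moved stays moved. The work goes in short steps, each a Python script; the robot and the scene stay as the last script left them, time stands still between calls to the robot, and variables do not carry over. Pictures are saved under pics/ and viewed, about 8 in all and at most 12, crops included, and the job is handed in when it is done.

```bash
mkdir -p pics; cat > h.py <<'E'
import numpy as np, cv2
from plant import bot, readout, viewer, order, spot_in, regions_of
def save(p,n): cv2.imwrite(f'pics/{n}.png',p["image"][:,:,::-1])
def ray(p,uv):
    K=np.array(p["K"]);d=np.array([p["k1"],0,0,0,0.])
    x=cv2.undistortPoints(np.array([[uv]],float),K,np.array([p["k1"],0,0,0.]))[0,0]
    v=np.array(p["attitude"])@np.array([x[0],x[1],1]);return np.array(p["position"],float),v/np.linalg.norm(v)
def onz(p,uv,z):
    o,d=ray(p,uv);return o+d*(z-o[2])/d[2]
def proj(p,X):
    c=np.array(p["attitude"]).T@(np.array(X,float)-p["position"]);s=c[:2]/c[2]
    s=s*(1+p["k1"]*(s@s));K=np.array(p["K"]);return np.round(K[:2,:2]@s+K[:2,2],1)
def tri(p,a,q,b):
    o,d=ray(p,a);P,e=ray(q,b)
    t=np.linalg.lstsq(np.c_[d,-e],P-o,rcond=None)[0]
    return (o+t[0]*d+P+t[1]*e)/2, np.linalg.norm(o+t[0]*d-P-t[1]*e)
E
python3 - <<'E'
from h import *
s=viewer.get_image("side");t=viewer.get_image("top")
save(s,"s1");save(t,"t1")
for n,p in(("side",s),("top",t)):
    print(n,p["position"],np.round(p["attitude"],2).tolist(),p["K"][0][0],p["k1"])
    for q in("clamp","small_clamp","clamp_grip_a","sign","card_edge","tray"):
        for r in spot_in(q,p)[:3]: print(n,q,r["extent"],round(r["confidence"],2))
print(readout.state()["time_s"],np.round(readout.state()["tcp_rot"],2).tolist())
E
```

```text
side [ 50.95991669 621.53866857 825.88116809] [[-0.78, -0.41, 0.48], [-0.63, 0.49, -0.6], [0.01, -0.77, -0.64]] 541.8516193281732 -0.10392534950502809
side clamp [154.9, 318.7, 192.2, 375.2] 0.57
side small_clamp [217.2, 293.6, 235.7, 326.9] 0.7
side clamp_grip_a [154.9, 317.5, 179.5, 351.1] 0.89
side card_edge [314.3, 133.1, 375.6, 223.9] 0.98
side card_edge [157.1, 315.7, 192.8, 371.6] 0.52
side card_edge [156.1, 311.8, 178.4, 355.0] 0.32
side tray [86.7, 253.1, 260.1, 404.2] 0.86
top [398.01843549 -16.60207409 954.44583005] [[0.12, -0.97, 0.2], [-0.99, -0.12, 0.02], [0.0, -0.2, -0.98]] 421.2291788324037 -0.13220865184227762
top clamp [105.5, 206.4, 138.5, 239.4] 0.74
top small_clamp [170.4, 225.5, 182.7, 247.2] 0.53
top clamp_grip_a [108.7, 210.4, 140.0, 238.3] 0.86
top clamp_grip_a [354.2, 216.7, 446.8, 269.0] 0.68
top clamp_grip_a [116.5, 206.9, 139.4, 230.1] 0.53
top sign [356.0, 214.8, 445.9, 273.1] 0.61
top sign [268.3, 284.7, 294.6, 323.5] 0.17
top card_edge [106.8, 208.8, 135.1, 239.2] 0.74
top card_edge [353.8, 215.6, 447.1, 272.3] 0.61
top tray [95.9, 148.4, 231.9, 249.5] 0.64
0.7 [[0.0, 0.93, 0.38], [-0.0, 0.38, -0.93], [-1.0, -0.0, 0.0]]
```

```bash
python3 - <<'E'
import cv2,numpy as np
s=cv2.imread('pics/s1.png');t=cv2.imread('pics/t1.png')
cv2.imwrite('pics/st.png',cv2.resize(np.hstack([s[60:420,60:460],t[60:420,60:460]]),(800,360)))
a=cv2.resize(t[195:285,90:190],None,fx=4,fy=4,interpolation=2);b=cv2.resize(t[195:285,350:450],None,fx=4,fy=4,interpolation=2)
c=cv2.resize(s[305:380,145:245],(400,300));d=cv2.resize(s[125:235,290:400],(300,300))
d=cv2.copyMakeBorder(d,0,0,0,100,0)
# crops: rows: a|b at (90,195),(350,195) x4 ; below (145,305)x4 , (290,125)x2.73
cv2.imwrite('pics/z.png',cv2.resize(np.vstack([np.hstack([a,b]),np.hstack([c,d])])[:600],None,fx=1,fy=1))
E
```

```text
(no output)
```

View pics/st.png

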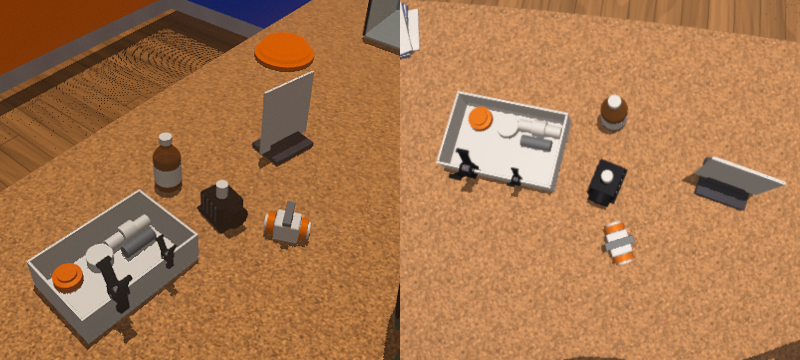

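View pics/z.png

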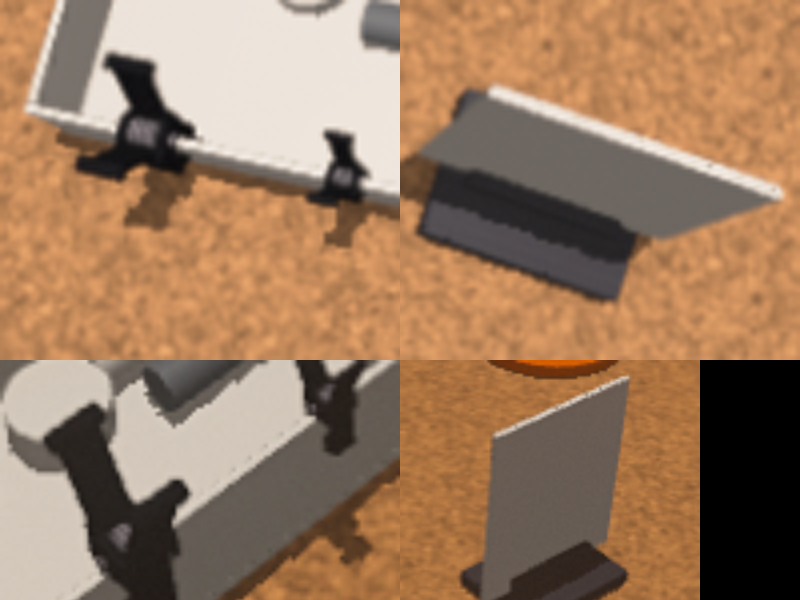

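The pictures show the larger clamp on the left of the near rim: top view pin (126,227), bars (123,210) and (116,236). The small clamp is to its right, and the sign is far right with its grey back to the robot. Its top edge runs (372,217)–(445,242) in the top view.

```bash
python3 - <<'E'
from h import *
s=viewer.get_image("side");t=viewer.get_image("top")
A={"barb":((123,210),(163.8,321.3)),"bara":((115.5,236),(188,339)),"pin":((126.2,227.5),(174.5,348.8)),
"e1":((372.5,217),(324.1,152.9)),"e2":((445,242.5),(373.6,131.6))}
for k,(a,b) in A.items():
    X,e=tri(t,a,s,b);print(k,X.round(1),round(e,1))
for uv in ((372.5,217),(445,242.5)): print(onz(t,uv,185).round(1))
for uv in ((324.1,152.9),(373.6,131.6)): print(onz(s,uv,185).round(1))
# tray rim near-left corner & near-right in top view
for uv in ((96.5,222),(213.5,249)): print("rim",onz(t,uv,70).round(1))
for r in spot_in("small_clamp",t)[:1]: u=r["extent"]; print(onz(t,((u[0]+u[2])/2,(u[1]+u[3])/2),95).round(1))
E
```

```text
barb [540.5 306.6 125.6] 4.3
bara [483.5 308.6 130.8] 7.8
pin [513.9 311.9  78.9] 0.7
e1 [ 576.9 -186.5  183.1] 2.1
e2 [ 543.9 -330.9  181.7] 5.5
[ 577.4 -185.6  185. ]
[ 545.7 -328.3  185. ]
[ 574.3 -184.5  185. ]
[ 539.  -327.4  185. ]
rim [518.2 384.2  70. ]
rim [493.2 118.8  70. ]
[505.6 198.1  95. ]
```

```bash
cat >> h.py <<'E'
def R(yaw):
    a=np.radians(yaw);z=np.array([np.cos(a),np.sin(a),0]);x=np.array([0,0,-1.]);return np.c_[x,np.cross(z,x),z]
E
python3 - <<'E'
from h import *
p=np.array(readout.state()["ee_pos"]);bot.line_to(list(p[:2])+[330],200)
bot.reach([512,309,260],R(-5.4))
w=viewer.get_image("wrist");save(w,"w1")
print(w["position"],np.round(w["attitude"],3).tolist())
for q in("clamp","clamp_grip_a","small_clamp"):
    for r in spot_in(q,w)[:3]: print(q,r["extent"],round(r["confidence"],2))
for X in ([512,310,79],[483.5,308.6,129],[540.5,306.6,129],[512,309,130]): print(X,proj(w,X))
s=readout.state();print(s["time_s"],s["gripper_width"],s["ft_force"])
E
```

```text
[520.87770858 391.09122156 381.1125528 ] [[0.995, -0.091, -0.03], [-0.096, -0.943, -0.319], [0.0, 0.32, -0.947]]
clamp [244.8, 170.1, 318.5, 217.6] 0.97
clamp [428.0, 386.5, 455.3, 419.7] 0.21
clamp_grip_a [246.3, 171.0, 321.0, 215.4] 0.76
clamp_grip_a [274.6, 173.9, 319.2, 217.4] 0.55
small_clamp [263.3, 266.7, 301.4, 305.8] 0.55
[512, 310, 79] [281.6 191.4]
[483.5, 308.6, 129] [249.7 210.5]
[540.5, 306.6, 129] [313.7 206.8]
[512, 309, 130] [281.5 207.6]
4.7167 85.8132402386917 [-0.12584832 -0.18098642 -0.27281655]
```

View pics/w1.png

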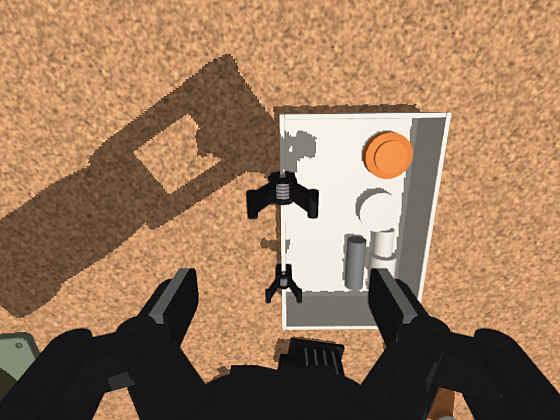

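```bash
python3 - <<'E'
from h import *
import cv2
w=viewer.get_image("wrist")
print("bars",onz(w,(282.4,205),129).round(1),"pin",onz(w,(282.5,190),79).round(1))
r=regions_of("clamp",w)[0];m=r["region"];print(r["confidence"],r["extent"])
g=w["image"].astype(int)
for row in range(165,222,4):
    c=np.where(g[row,235:330].max(1)<60)[0]+235
    print(row,c.min() if len(c) else None,c.max() if len(c) else None,end='; ')
print()
for row in (125,140,155,235,250,310):
    print(row,g[row,274:296].sum(1)//3)
for a in ((281,116),(284,328)): print(onz(w,a,70).round(1))
E
```

```text
bars [512.8 311.3 129. ] pin [512.9 311.7  79. ]
0.61 [245.2, 171.2, 319.6, 218.2]
165 None None; 169 None None; 173 271 294; 177 268 294; 181 269 296; 185 265 300; 189 259 307; 193 247 318; 197 247 318; 201 247 318; 205 248 318; 209 248 317; 213 248 317; 217 248 317; 221 None None; 
125 [ 81  83  80  79  80  93 246 244 240 245 214 238 241 241 240 240 240 241
 240 241 241 240]
140 [ 74  71  67  70  75  73 124 130 127 129 118 125 128 129 126 129 126 127
 128 127 128 127]
155 [ 84  77  72  72  75  75 123 131 129 130 121 127 128 129 128 128 128 128
 128 128 127 128]
235 [167 182 106  77  78  73  54 223 243 240 242 203 234 238 237 237 237 237
 238 238 237 238]
250 [ 64  73  76  74  68  74  76 136 242 243 251 173 105 246 247 240 237 236
 236 236 236 236]
310 [142 146 147 151 155 157 150 139 232 238 238 253 150 103 110 112 112 113
 112 111 113 112]
[518.5 384.9  70. ]
[497.3 129.7  70. ]
```

Wrist view confirms the big clamp at pin (282,190) with its bars spanning columns 247–318, astride the rim, so its centre is about (512.8, 311.3). I'll descend and close just short of the bars.

```bash
python3 - <<'E'
from h import *
print(bot.line_to([512.8,311.3,180],150,rot=R(-5)),bot.line_to([512.8,311.3,132],80,stop_force=6))
f0=np.array(readout.state()["ft_force"])
for o in (72,69,67,65.5):
    bot.set_gripper(o,40);s=readout.state();print(o,round(s["gripper_width"],1),(np.array(s["ft_force"])-f0).round(2))
    if np.linalg.norm(np.array(s["ft_force"])-f0)>1.2: break
w=viewer.get_image("wrist");s=viewer.get_image("side")
a=w["image"][130:400,130:430];b=s["image"][220:400,100:300]
cv2.imwrite("pics/c1.png",np.hstack([cv2.resize(a,(400,360)),cv2.resize(b,(400,360))])[:,:,::-1])
print(readout.state()["time_s"])
E
```

```text
False False
72 72.0 [0.65 0.05 0.66]
69 68.9 [ 0.5   0.4  -0.31]
67 67.0 [ 0.08  0.73 -0.3 ]
65.5 65.4 [-0.03  0.35 -0.61]
7.2917
```

View pics/c1.png

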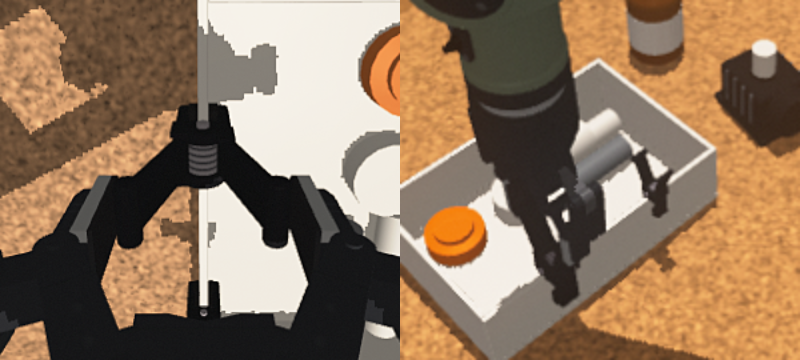

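The bars sit between the pads, nearly touching on both sides and centred. Next is a stepwise squeeze with force-based easing.

```bash
python3 - <<'E'
from h import *
f0=np.array([0,0,0.]);z0=R(-5)[:,2]
s=readout.state();f0=np.array(s["ft_force"]);p=np.array(s["ee_pos"])
for o in (62,58,54,50,46,42,39,36):
    bot.set_gripper(o,40);s=readout.state();f=np.array(s["ft_force"])-f0
    print(o,round(s["gripper_width"],1),f.round(2),"lat",round(f@z0,2),p.round(1))
    if o<=36: break
    d=np.zeros(3)
    if f[2]>1.5: d[2]=1.2
    if abs(f@z0)>2: d+=z0*np.sign(f@z0)*0.5
    if d.any(): p=p+d; bot.line_to(p.tolist(),30)
w=viewer.get_image("wrist");s=viewer.get_image("side")
a=w["image"][130:400,130:430];b=s["image"][220:400,100:300]
cv2.imwrite("pics/c2.png",np.hstack([cv2.resize(a,(400,360)),cv2.resize(b,(400,360))])[:,:,::-1])
print(readout.state()["time_s"])
E
```

```text
62 62.5 [ 0.4  -1.02  4.11] lat 0.48 [512.8 311.3 132. ]
58 58.0 [-0.7  -1.33  6.03] lat -0.58 [512.8 311.3 133.2]
54 54.4 [0.53 0.66 8.57] lat 0.47 [512.8 311.3 134.4]
50 50.1 [ 2.19 -0.31  9.53] lat 2.21 [512.8 311.3 135.6]
46 46.4 [ 1.12 -0.73 11.06] lat 1.18 [513.3 311.3 136.8]
42 42.1 [ 1.19 -0.29 10.67] lat 1.21 [513.3 311.3 138. ]
39 38.7 [1.46 0.3  9.63] lat 1.42 [513.3 311.3 139.2]
36 36.2 [ 1.54 -0.12  9.63] lat 1.54 [513.3 311.3 140.4]
10.9167
```

View pics/c2.png

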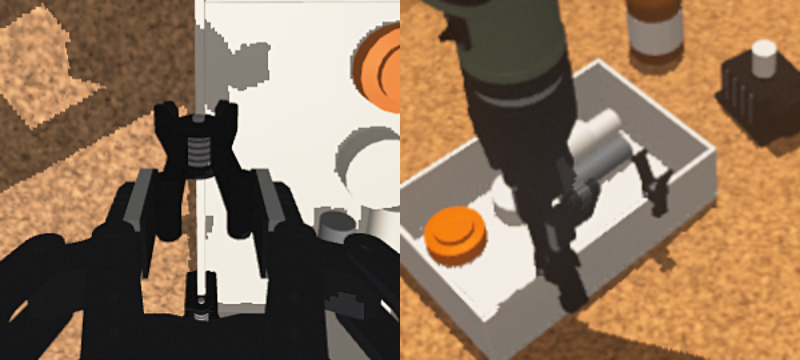

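The clamp is squeezed to 36 mm with its jaws splayed clear of the rim. Lifting.

```bash
python3 - <<'E'
from h import *
p=np.array(readout.state()["ee_pos"])
for dz,v in ((10,30),(60,60),(180,150)):
    bot.line_to((p+[0,0,dz]).tolist(),v);s=readout.state();print(dz,round(s["gripper_width"],1),np.round(s["ft_force"],1))
bot.reach([520,-200,320],R(-12.5)); 
w=viewer.get_image("wrist");t=viewer.get_image("top");s=viewer.get_image("side")
a=w["image"][100:400,130:430];b=s["image"][60:300,250:450]
cv2.imwrite("pics/c3.png",np.hstack([cv2.resize(a,(400,400)),cv2.resize(b,(334,400))])[:,:,::-1])
print(readout.state()["time_s"],readout.state()["gripper_width"])
for q in("tray","small_clamp"):
    for r in spot_in(q,t)[:2]: print(q,r["extent"],round(r["confidence"],2))
E
```

```text
10 36.2 [-0.6  0.3 -1.4]
60 35.9 [ 0.6  0.4 -0.9]
180 36.2 [-0.2 -0.  -1.8]
15.375 36.09840302535748
tray [97.8, 151.1, 232.1, 248.5] 0.66
small_clamp [169.3, 225.0, 183.0, 246.2] 0.7
small_clamp [357.2, 215.0, 394.0, 257.9] 0.69
```

View pics/c3.png

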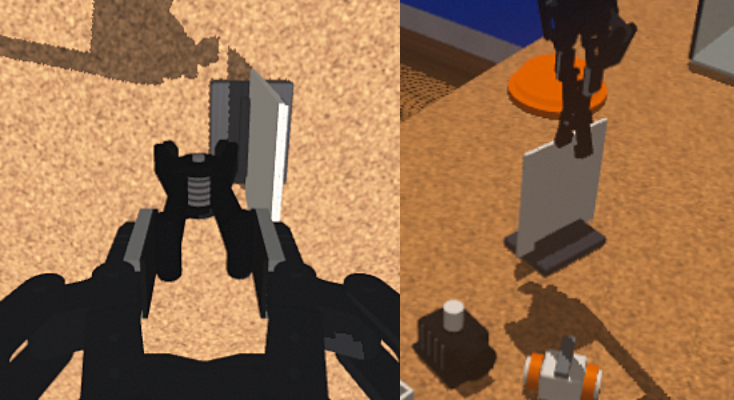

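The clamp is held gaping and upright, just robot-side of the sign; the white top edge runs at about x 280–287 in the left crop, and the tray has not moved. Now I'll measure the edge and the clamp in the wrist frame.

```bash
python3 - <<'E'
from h import *
w=viewer.get_image("wrist");g=w["image"].astype(int)
P=[]
for r in range(160,275,5):
    row=g[r,300:370].min(1);c=np.where(row>215)[0]+300
    if len(c): P.append((c.mean(),r,c.min(),c.max()))
P=np.array(P);print(P[[0,1,len(P)//2,-2,-1]].round(1))
X=np.array([onz(w,q[:2],185) for q in P if q[3]-q[2]>=3])
k=np.polyfit(X[:,1],X[:,0],1);print("x=",k,"yaw",-np.degrees(np.arctan(k[0])),"x(-257)",np.polyval(k,-257),X[0].round(1),X[-1].round(1),"res",np.std(X[:,0]-np.polyval(k,X[:,1])))
p=np.array(readout.state()["ee_pos"]);Rm=np.array(readout.state()["tcp_rot"]);print(p)
for n,o in (("pin",[0,0,-63.4]),("bar a",[0,0,-8.4]),):
    print(n,proj(w,p+o))
for s in (-1,1):print("jaw tip",proj(w,p+np.array([0,0,-108])+s*15*Rm[:,2]), "bar",proj(w,p+[0,0,-8.4]+s*13*Rm[:,2]))
b=(g[160:320,220:340].max(2)<45)
im=cv2.resize(w["image"][150:330,210:370],None,fx=4,fy=4,interpolation=cv2.INTER_NEAREST)[:600]
cv2.imwrite("pics/w4.png",np.clip(im[:,:,::-1].astype(float)*1.5,0,255).astype(np.uint8))
E
```

```text
[[342.  180.  339.  345. ]
 [342.  185.  339.  345. ]
 [338.5 225.  336.  341. ]
 [336.5 260.  334.  339. ]
 [336.5 265.  335.  338. ]]
x= [2.26518819e-01 6.19041817e+02] yaw -12.763185195474472 x(-257) 560.8264805549969 [ 576.6 -186.8  185. ] [ 558.6 -268.5  185. ] res 0.22082753750125142
[ 520.19721592 -199.52070702  319.99998279]
pin [282.  239.6]
bar a [281.7 285.2]
jaw tip [263.7 217. ] bar [255.7 285.3]
jaw tip [300.5 217. ] bar [307.8 285.2]
```

View pics/w4.png

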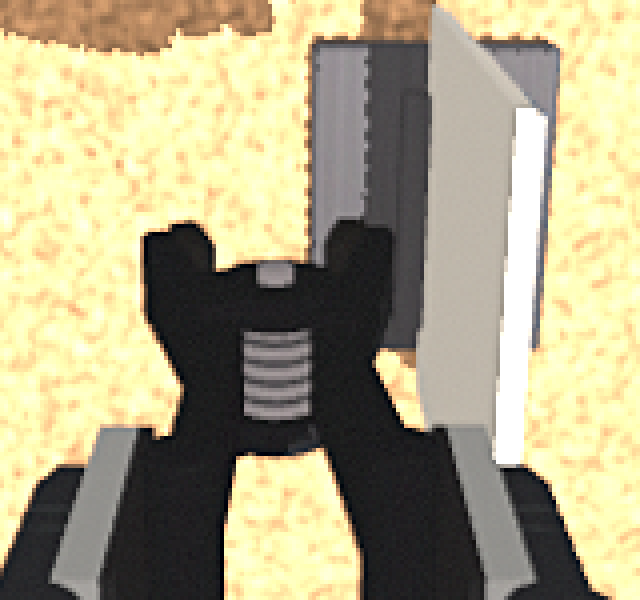

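Edge fit: x 560.8 at y=-257, yaw -12.8°, agreeing with the top camera. The clamp's pin and jaws sit about 2–4 mm to the robot side of the TCP line (a slight tilt), so I'll offset for that and check just above the edge.

```bash
python3 - <<'E'
from h import *
bot.line_to([563.5,-257.1,320],120,rot=R(-12.7)); bot.line_to([563.5,-257.1,299],60)
bot.sleep(0.3)
w=viewer.get_image("wrist");s=viewer.get_image("side")
im=cv2.resize(w["image"][150:300,210:350],None,fx=4,fy=4,interpolation=cv2.INTER_NEAREST)
b=cv2.resize(s["image"][90:240,310:370],None,fx=4,fy=4,interpolation=cv2.INTER_CUBIC)
cv2.imwrite("pics/w5.png",np.clip(np.hstack([im,b])[:,:,::-1].astype(float)*1.4,0,255).astype(np.uint8))
p=np.array(readout.state()["ee_pos"]);z=R(-12.7)[:,2]
print(p,readout.state()["time_s"],"edge mid",proj(w,[561,-256.5,185]),"tips",[proj(w,p+np.array([0,0,-108])+k*15*z) for k in(-1,1)])
E
```

```text
[ 563.55161055 -257.15103876  299.15968988] 17.175 edge mid [278.8 214.2] tips [array([263.6, 216.8]), array([300.4, 216.7])]
```

View pics/w5.png

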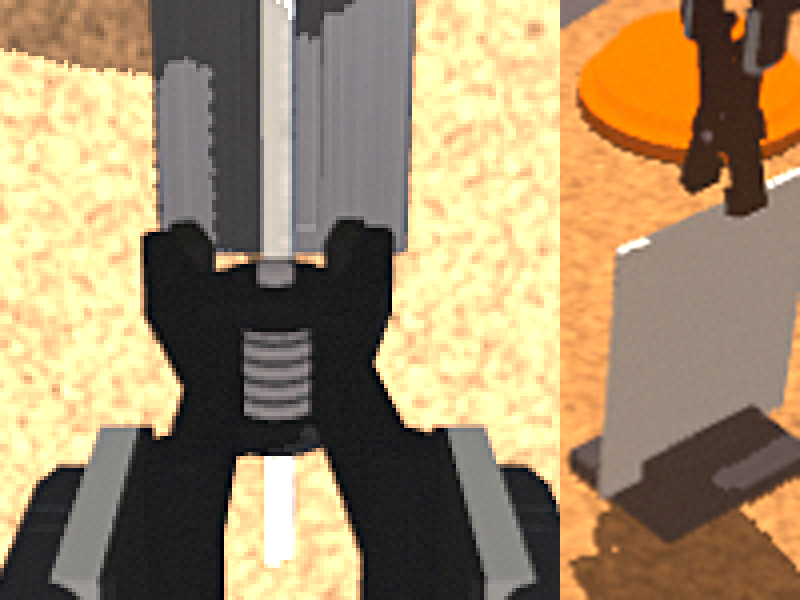

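The jaws straddle the edge. The edge (col ~278) sits about 1–2 mm off the jaw centre (~269) towards +x and is centred along the sign, so I'll nudge +1.2 mm and descend.

```bash
python3 - <<'E'
from h import *
z=R(-12.7)[:,2];q=np.array([563.5,-257.1,299])+1.2*z
bot.line_to(q.tolist(),20);f0=np.array(readout.state()["ft_force"])
q[2]=272.4;print(bot.line_to(q.tolist(),25,stop_force=4))
bot.sleep(0.3);s=readout.state();print(s["time_s"],s["ee_pos"],s["gripper_width"],(np.array(s["ft_force"])-f0).round(2))
w=viewer.get_image("wrist");s=viewer.get_image("side");t=viewer.get_image("top")
im=cv2.resize(w["image"][150:300,210:330],None,fx=4,fy=4,interpolation=cv2.INTER_NEAREST)
b=cv2.resize(s["image"][110:235,305:380],(320,533),interpolation=cv2.INTER_CUBIC)
b=cv2.copyMakeBorder(b,0,67,0,0,0)
cv2.imwrite("pics/w6.png",np.clip(np.hstack([im,b])[:,:,::-1].astype(float)*1.5,0,255).astype(np.uint8))
print("edge mid side",proj(s,[561,-256.5,185]))
for n,X in(("pin",[562,-257,209]),("tip",[562,-257,164.5])): print(n,proj(s,X))
for qn in("small_clamp","tray","pump","valve","bottle"):
    r=spot_in(qn,t)[:1]; print(qn,[(x["extent"],round(x["confidence"],2)) for x in r])
E
```

```text
False
18.9417 [ 564.67378875 -257.36576691  272.50908743] 36.26670984351418 [0.37 0.14 0.18]
edge mid side [348.1 141.1]
pin [348.9 131.5]
tip [347.  148.7]
small_clamp [([98.6, 149.8, 230.6, 248.5], 0.59)]
tray [([97.8, 149.6, 231.0, 248.6], 0.63)]
pump [([167.2, 223.6, 183.3, 246.4], 0.68)]
valve [([265.3, 283.9, 296.3, 327.0], 0.73)]
bottle [([258.8, 157.2, 287.4, 193.5], 0.66)]
```

View pics/w6.png

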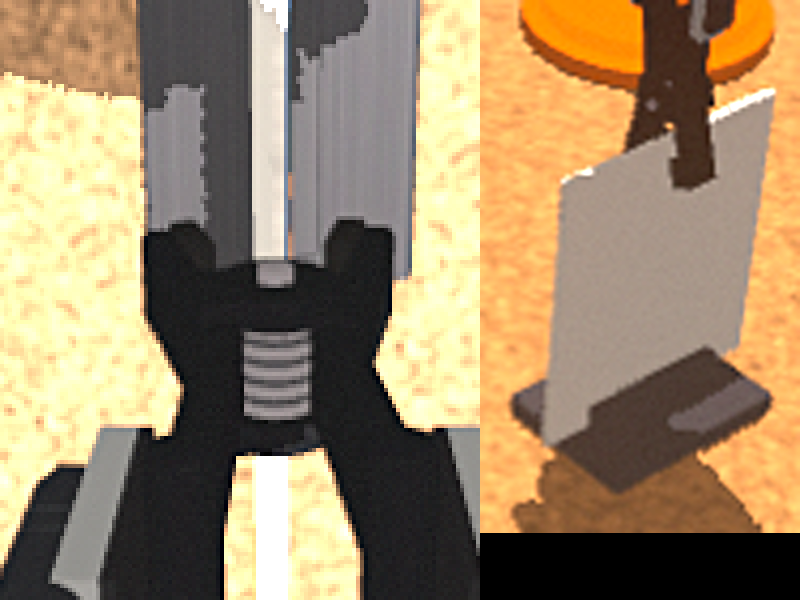

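The last view shows the edge (cols ~255–289) centred between the pin (277) and the jaw-tip midline (270). One jaw is in front and one behind, the edge is about 20 mm inside the mouth, and there is no contact force. Handing in.

```bash
python3 -c "
from h import *
order.finish_job();s=readout.state();print(s['time_s'],s['gripper_width'],s['ft_force'])"
```

```text
the job is handed in; nothing more can be done
the job is handed in; nothing more can be done
```

The job is handed in, with the larger clamp still squeezed open in the gripper, astride the middle of the sign's top edge. I squeezed it to 36 mm over the bars, lifted it off the rim, and lowered it over the edge until its pin was about 24 mm above it (from the grasp geometry).

**Checks that passed:**
- **Hold:** the gripper opening held at 36.3 mm, and the clock read 18.9 s just before hand-in.
- **No contact with the sign:** the tool force changed by less than 0.5 N during the descent.
- **Fit:** the wrist view shows the edge within about 1 mm of the middle of the mouth. The jaw tips are an estimated 20 mm below the edge, with roughly 5 mm clear on each side.
- **Tray:** it stayed within about 2 pixels of its first position in the top view.

**Checks that were weak or disagreed:**
- **Tilt:** the clamp hangs about 2° tilted in the grip. I allowed for this when centring it.
- **Sign position:** the side camera placed the sign's edge about 4 mm nearer the robot than the wrist and top cameras did. I used the wrist measurement.
- **Small clamp and pump:** in the last network query the labels were wrong. "Pump" returned the small clamp's unchanged box and "small_clamp" returned the tray's. The pump itself was never boxed.
- **Bottle and valve:** I had no earlier boxes to compare them with.
- **Final force reading:** I could not read the force after handing in, because the interface closed.

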